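# Press the rotor key and screwdriver into the foam tool tray

### The arm

A 7-joint arm with a two-finger parallel gripper is mounted at the origin on a cart in front of the work surface, level with it; the furniture and walls round the work are solid. World frame = base frame: x ahead of the robot, y to its left, z up, the work surface at z = 0. Lengths are in m, angles in rad, forces in N, time in s.
With the tool pointing down it reaches from about 0.4 to 0.85 m from the base axis. Payload 4.5 kg.
Tool frame: the origin (TCP) lies at the very end of the fingers, on their centre line; the grasp point (between the pads) lies 19 mm behind it (tcp_to_grasp is the z of the grasp point in the tool frame, in m); z points along the fingers, y is the line along which they close (so a half turn about z gives the same grasp; the last joint's range is limited). The gripper opens to 88 mm and grips with 3 to 60 N. Pads are 18 mm wide; open, the fingers measure 123 mm over their backs; the gripper's body (75 mm by 187 mm) begins 45 mm behind the grasp point.
Start: joints at [-1.184, 0.689, -0.195, 1.565, 0.157, 0.902, -0.215], TCP at [0.216, 0.587, 0.239] pointing down, gripper open.
Joint ranges: [-3.01, 3.01], [-0.46, 2.08], [-1.47, 1.51], [0.13, 2.56], [-1, 4.14], [0.04, 2.09], [-2.66, 2.66]. Speed limits (rad/s): [2.57, 2.57, 3.14, 3.14, 3.14, 3.14, 3.14].

### API

Orientations are given as a unit quaternion [x, y, z, w].
In Python, from plant import * gives the robot as it stands. The module is installed in compiled form; this text tells all that it offers.
- The arm moves only by the shell command python3 -m jog 'ROWS' [OPENING] [FORCE]. ROWS is JSON, a list that holds one entry, the list of rows, each a list of 6 numbers: the shift along the tool's x, y, z in m, then the turn, a rotation vector about the tool's x, y, z in rad. In form: [[[dx, dy, dz, ax, ay, az], ...]]. A call has 1 to 12 rows; each row shifts and turns the commanded pose from where the row before left it, along the tool's axes as they then stand; what a row does not reach is not made up. A row lasts 1/8 s, in which the tool goes at most 62.5 mm and 10.7 degrees, less where a joint would pass 70% of its speed; a pose out of reach is approached as far as the arm can. A call with a gripper value outside its range is refused whole. OPENING is the finger opening in m, from 0 to 0.0881, set as the call begins (- or left out, the last holds). The fingers move at their own pace and stop on an object; FORCE is the grip in N (left out, the last holds). Time passes only in rows, so rows that do not move let the fingers close. It gives the time, the measured TCP pose, the force, the opening and the grip force at its end, in the units of the state.
- get_state(): the state, without advancing time (a new reading comes with each control period).
- snapshot(name): name is "scene" or "top" or "wrist"; returns a dict with "frame" (400x640x3 uint8, red, green, blue), "mtx" (3x3 intrinsics, pixels), "D" ([k1, k2, p1, p2, k3] as OpenCV has them; the pictures are not rectified), "xyz" and "orientation" of the camera in the world; the wrist camera has in their place "mount" (4x4, takes a point from camera to tool coordinates, whose origin is the TCP and whose axes are the flange's). Camera axes: x right, y down, z forward; pixel columns grow to the right and rows downward; lengths in m; the calibration is good to about 2 mm. A picture is of the moment at which its call begins: read the wrist's pose just before it. There is no depth.
- finish_job(): hands the job in; it is judged then, once.
The state is a dict: "clock": time; "q": joint angles; "qd": joint speeds; "joint_torque": joint torques, N m; "tool_pos": TCP position; "eef_rot": TCP orientation; "contact_force": force on the tool from outside, world axes, zero at the start; "moment": the same for the moment, N m; "opening": opening from 0.0 (shut) to 1.0 (fully open); "finger_force": force on a finger pad.
Only numpy, scipy, OpenCV 4.12 (cv2) and the standard library are available. Lean on these libraries where they do the work, as an engineer would, in place of code of your own. Each camera call takes 0.05 s, during which the arm holds its last target. There are 200 camera calls.

### The job

Put the centrifuge's service tools back in their foam tray: press the black T-handled key and the orange screwdriver that lie to the left of the tray each fully home into its own matching cutout, past the springy lips, so that they lie level and flush with the foam, and let go. Leave the other things on the bench where they are.

Things in the scene. Friction and masses are not known exactly. Their poses are not given: they have to be found in the camera images.
- tray: grey tray with a dark foam insert and amber pocket floors, fixed, 248 (x) x 170 (y) x 32 mm high; origin at the centre of its underside, z up, foam top at z = 32 mm. T-shaped key cutout in its left (+y) half with the T's bar at the +x end; screwdriver cutout in its right half with the wide handle pocket at the -x end. Numbers below are in the tray's frame, mm
- key_seat (a point): centre of the key's handle when the key is home: (76, 28, 24.5), key's x axis along the tray's +x. Site axes = tray's. Handle slot 20 wide in x, 88 long in y, floor z = 16; shaft slot 11 wide along y = 28 to x = -75, floor z = 20. Finger scoops 30 wide centred at y = 50 and y = 6 cross the handle slot from x = 43 to 112, floor z = 12
- driver_seat (a point): middle of the screwdriver's handle when it is home: (-50, -28, 19.2), screwdriver's x axis (towards its handle) along the tray's -x. Site axes = tray's. Handle pocket x = -101 to 1, 29.4 wide in y, floor z = 6; shaft slot 12 wide along y = -28 to x = 101, floor z = 8. Finger scoop across the pocket at x = -67 to -33, y = -70 to 14, floor z = 6
- key_lips (a point): middle of the pair of springy lips that narrow the key's shaft slot just below the foam top, at (34, 28, 27). Laid in without a push, the key's shaft stays up on them, its tip rising (about 0.11 rad) or the whole key some 5 mm high; a downward push of some 3 to 15 N, with the handle held level or on the shaft, snaps it down
- driver_lips (a point): midway between the two pairs of springy lips, at x = -14 and x = -86, that narrow the screwdriver's handle pocket: (-50, -28, 25). The screwdriver laid in stops on them about 12 mm too high and needs a push of some 3 to 15 N to snap down to the floor, where they hold it
- t_key: T-handled key, 156 x 84 x 17 mm, 0.14 kg, loose, lying flat: black round handle bar of 17 mm diameter and 84 mm length along its y at x = 70 mm, steel shaft of 7 mm diameter along x from x = 67 to x = -78 mm. Origin midway along the length on the underside, z up. The tip of the shaft rests on the bench, so it lies about 2 degrees nose-down. The handle can be gripped across (fingers closing along the key's x) about 22 mm to either side of the shaft
- key_handle (a point): centre of the key's handle bar, at (70, 0, 8.5) mm in the key's frame, where shaft and handle meet
- screwdriver: cross-head screwdriver, 195 mm long, 0.09 kg, loose, lying: orange round handle of 26 mm diameter along x from x = 2 to x = 98 mm, steel shaft of 6 mm diameter to x = -98 mm. Its axis lies 13.2 mm above its origin as placed; it may roll about its x axis, so only its x axis and point driver_handle matter. Grip the handle across its middle
- driver_handle (a point): middle of the screwdriver's handle, on its axis, at (50, 0, 13.2) mm in its frame
- rotor: bystander: black centrifuge rotor, 185 mm across, 70 mm high, at the back
- booklet: bystander: white and blue booklet, 210 x 140 x 13 mm
- timer: bystander: small cream timer, 66 x 62 x 17 mm
- marker: bystander: white marker pen with black cap, 116 mm long, 12 mm thick
- tape: bystander: roll of tan tape, 100 mm across, 25 mm high
- white_bottle: bystander: white plastic bottle, 67 mm across, 121 mm high
- amber_bottle: bystander: amber bottle with black cap, 49 mm across, 101 mm high

How it is judged:
By the outcome, as a careful person would: the job done as asked, in the order asked, and still so for the second after the job is handed in, with the robot touching nothing.
It also fails if it takes over 61 s, if anything falls off the work surface, if the arm or the gripper's body presses on something with over 40 N, if the wrist force passes 120 N, or if a joint passes its speed limit or range.

## Working session

There is one attempt and no reset: what is moved stays moved. The work goes in short steps, Python scripts to look and compute and a shell command to move; the robot and the scene stay as the last step left them, time stands still between calls to the robot, and variables do not carry over. Pictures are saved under pics/ and viewed, at most 10 in all, crops included, and the job is handed in when it is done.

```bash
mkdir -p pics; python3 - <<'E'
from plant import *
import cv2,pickle
s=get_state();print({k:s[k] for k in('clock','tool_pos','eef_rot','opening','contact_force')})
d={}
for n in("scene","top","wrist"):
    a=snapshot(n);d[n]=a;cv2.imwrite(f"pics/{n}0.png",a["frame"][:,:,::-1]);print(n,a["mtx"],a["D"],a.get("xyz"),a.get("orientation"),a.get("mount"))
pickle.dump(d,open("d0.pkl","wb"))
E
```

```text
{'clock': 0.0, 'tool_pos': array([0.21577132, 0.58589494, 0.2378928 ]), 'eef_rot': array([ 1.75429823e-01,  9.84491491e-01, -9.33691988e-04, -1.00624084e-04]), 'opening': 0.9965473357990889, 'contact_force': array([ 0.50530553, -0.34298702,  0.17594774])}
scene [[518.69610551   0.         315.1614725 ]
 [  0.         518.69610551 197.72240132]
 [  0.           0.           1.        ]] [-0.12462174  0.          0.          0.          0.        ] [-0.17732702 -1.16366228  1.11115751] [ 0.86038712 -0.26612453  0.11844762 -0.41818882] None
top [[475.09434898   0.         313.46173032]
 [  0.         475.09434898 196.7551014 ]
 [  0.           0.           1.        ]] [-0.08912817  0.          0.          0.          0.        ] [ 0.31059835 -0.02581516  1.31135659] [-0.69735574  0.70929864 -0.07361414  0.07191222] None
wrist [[339.95797128   0.         316.08547682]
 [  0.         339.95797128 204.32747155]
 [  0.           0.           1.        ]] [-0.03047852  0.          0.          0.          0.        ] None None [[-1.49208894e-03 -9.61681735e-01 -2.74164210e-01  7.01549699e-02]
 [ 9.99998793e-01 -1.31613478e-03 -8.25725447e-04 -1.16403203e-03]
 [ 4.33248029e-04 -2.74165111e-01  9.61682538e-01 -1.46480328e-01]
 [ 0.00000000e+00  0.00000000e+00  0.00000000e+00  1.00000000e+00]]
```

View pics/top0.png

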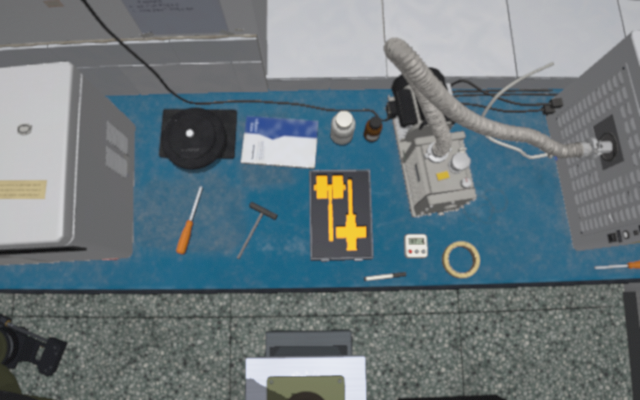

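View pics/scene0.png

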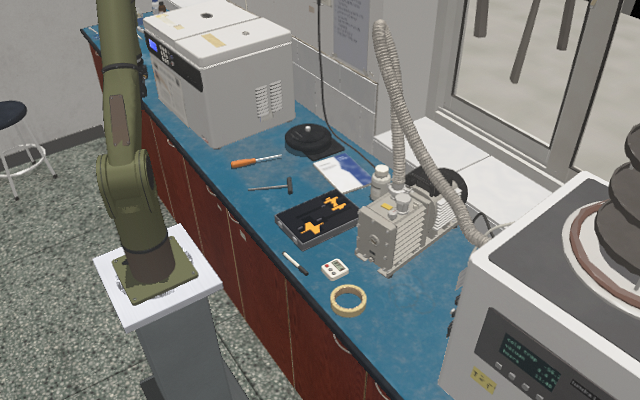

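The top view shows the tray at about (341,215), its T cutout bar towards image top. The key's handle is at (263,211) with its tip at (238,257). The orange driver's handle is at (185,237) and its tip at (200,187). Another screwdriver at the far right edge is not ours.

```bash
cat > h.py <<'E'
import numpy as np,cv2,pickle
from scipy.spatial.transform import Rotation as R
def cam(a,s=None):
    if a.get("mount") is not None:
        m=np.array(a["mount"]);T=np.eye(4);T[:3,:3]=R.from_quat(s["eef_rot"]).as_matrix();T[:3,3]=s["tool_pos"];T=T@m
        return T[:3,:3],T[:3,3]
    return R.from_quat(a["orientation"]).as_matrix(),np.array(a["xyz"])
def cast(a,px,z,s=None):
    Rm,c=cam(a,s);u=cv2.undistortPoints(np.float64(px).reshape(-1,1,2),a["mtx"],np.array(a["D"])).reshape(-1,2)
    d=np.c_[u,np.ones(len(u))]@Rm.T
    return c+d*((z-c[2])/d[:,2])[:,None]
def proj(a,P,s=None):
    Rm,c=cam(a,s);return cv2.projectPoints((np.atleast_2d(P)-c)@Rm,np.zeros(3),np.zeros(3),a["mtx"],np.array(a["D"]))[0].reshape(-1,2)
def blobs(mask,mn=20):
    cs,_=cv2.findContours(mask.astype(np.uint8),cv2.RETR_EXTERNAL,cv2.CHAIN_APPROX_NONE)
    return [c.reshape(-1,2) for c in cs if cv2.contourArea(c)>mn]
def rect(P):
    (c,wh,an)=cv2.minAreaRect((P[:,:2]*1000).astype(np.float32));return np.round(c,1),np.round(wh,1),round(an,2)
E
python3 - <<'E'
from h import *
d=pickle.load(open("d0.pkl","rb"))
for n,(x0,y0,x1,y1) in(("top",(130,170,385,275)),("scene",(215,140,370,255))):
    a=d[n];hsv=cv2.cvtColor(a["frame"],cv2.COLOR_RGB2HSV).astype(int);H,S,V=np.moveaxis(hsv,2,0)
    roi=np.zeros(H.shape,bool);roi[y0:y1,x0:x1]=1
    for nm,m,z in(("orange",(H<14)&(S>150)&(V>100),.013),("amber",(H>=15)&(H<30)&(S>150)&(V>120),.012),("nonblue",~((H>90)&(H<115)&(S>120)),.02)):
        for b in blobs(m&roi): print(n,nm,b.min(0),b.max(0),rect(cast(a,b,z)))
f=d["wrist"]["frame"];t=cv2.resize(d["top"]["frame"][165:275,130:390],None,fx=3,fy=3,interpolation=2)
cv2.imwrite("pics/a.png",np.vstack([cv2.resize(f,(400,250)),np.zeros((10,400,3),np.uint8)])[:,:,::-1]); 
w=np.zeros((590,780,3),np.uint8);w[:330]=t;w[335:585,:400]=cv2.resize(f,(400,250));cv2.imwrite("pics/b.png",w[:,:,::-1])
E
```

```text
top amber [336 179] [366 250] (array([ 531.7, -134.4]), array([ 82.9, 199.9]), 88.5)
top amber [314 175] [345 240] (array([552.3, -75.9]), array([ 87.1, 184. ]), 89.05)
top nonblue [298 242] [304 251] (array([443.6,   5.3]), array([25.6, 13.4]), 25.73)
top nonblue [236 202] [276 258] (array([497.9, 152.3]), array([ 80.9, 159.9]), 47.87)
top nonblue [309 170] [373 261] (array([ 529. , -105.6]), array([174.9, 254.7]), 89.13)
top nonblue [243 170] [290 188] (array([633.8,  99.9]), array([132.8,  52. ]), 88.97)
top nonblue [130 170] [244 257] (array([546.9, 324.5]), array([247.4, 326.5]), 1.14)
scene orange [231 159] [254 166] (array([471.6, 328.6]), array([34. , 89.6]), 71.24)
scene amber [301 222] [322 233] (array([ 483.7, -121.6]), array([54.8, 60.4]), 48.5)
scene amber [324 196] [345 210] (array([614.5, -62.2]), array([54.3, 73.1]), 0.9)
scene nonblue [215 186] [277 254] (array([251.4,  37.2]), array([161. , 415.2]), 1.08)
scene nonblue [215 140] [369 254] (array([513.3,  89.5]), array([634.1, 611.4]), 54.3)
```

View pics/b.png

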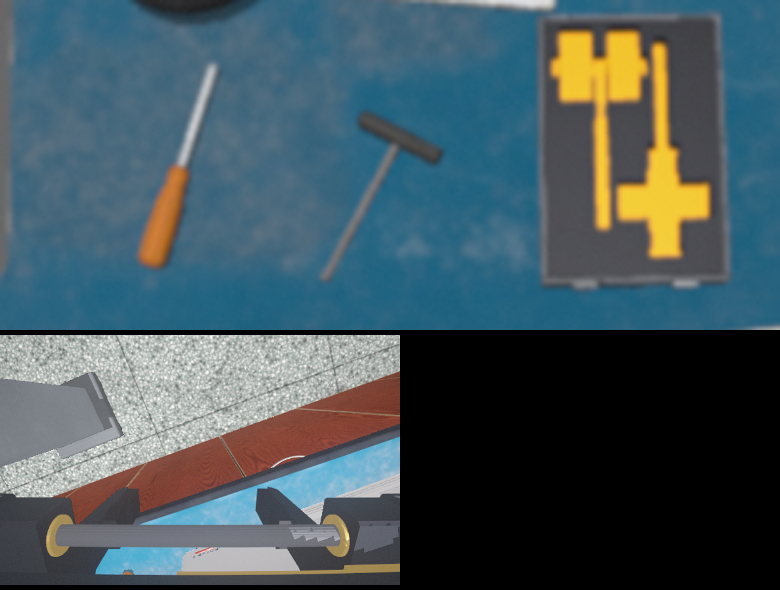

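The upscaled crop shows the driver handle from (153,265) to (183,168), the key bar from (362,115) to (440,157) and the tray from (540,15) to (728,285), its x axis about 1 degree clockwise of world x. The wrist view shows only bench edge and floor. I'll hover where the wrist camera sees the tray and both tools at once.

```bash
cat >> h.py <<'E'
def plan(s,xyz,yaw,n):
    """tool pointing straight down with tool y at world yaw (deg); n equal rows"""
    R0=R.from_quat(s["eef_rot"]);y=np.radians(yaw);yv=np.array([np.cos(y),np.sin(y),0]);zv=np.array([0,0,-1.])
    R1=R.from_matrix(np.c_[np.cross(yv,zv),yv,zv]);w=(R0.inv()*R1).as_rotvec()/n
    A=sum(R.from_rotvec(w*k).as_matrix() for k in range(n))
    v=np.linalg.solve(A,R0.inv().apply(np.array(xyz)-s["tool_pos"]))
    print("n",n,"row",[float(round(t,4)) for t in [*v,*w]],"now",np.round(s["tool_pos"],4),"yaw",round(float(np.degrees(np.arctan2(*R0.as_matrix()[[1,0],1]))),2))
E
python3 -c "
from h import *;from plant import *
plan(get_state(),[.46,.1,.3],-89.5,16)"
```

```text
n 16 row [-0.0409, 0.0251, -0.0039, -0.0, 0.0001, 0.1738] now [0.2158 0.586  0.2381] yaw 69.79
```

```bash
python3 - <<'E'
from h import *;from plant import *
d=pickle.load(open("d0.pkl","rb"))["top"]
print(cast(d,[[133,260],[100,250],[73,65],[135,100]],0.0),cast(d,[[73,250],[75,65]],.3))
print(cast(d,[[343,143],[373,138]],0.0))
s=get_state();plan(s,[.3,.3,.3],69.8,6)
s["tool_pos"]=np.array([.3,.3,.3]);plan(s,[.46,.1,.3],-89.5,16)
E
```

```text
[[0.41351249 0.47389322 0.        ]
 [0.44217545 0.57080965 0.        ]
 [1.01416367 0.70603342 0.        ]
 [0.89010392 0.49842651 0.        ]] [[0.41248799 0.49556679 0.3       ]
 [0.85297211 0.53356718 0.3       ]]
[[ 0.74222237 -0.11949596  0.        ]
 [ 0.75615053 -0.20715707  0.        ]]
n 6 row [-0.0296, -0.0399, -0.0103, -0.0002, 0.0, -0.0] now [0.2158 0.586  0.2381] yaw 69.79
n 16 row [-0.0164, 0.0156, -0.0, -0.0, 0.0001, 0.1738] now [0.3 0.3 0.3] yaw 69.79
```

```bash
python3 -m jog '[[[-0.0296,-0.0399,-0.0103,0,0,0],[-0.0296,-0.0399,-0.0103,0,0,0],[-0.0296,-0.0399,-0.0103,0,0,0],[-0.0296,-0.0399,-0.0103,0,0,0],[-0.0296,-0.0399,-0.0103,0,0,0],[-0.0296,-0.0399,-0.0103,0,0,0]]]' 0.06 && python3 -m jog '[[[-0.0164,0.0156,0,0,0,0.174],[-0.0164,0.0156,0,0,0,0.174],[-0.0164,0.0156,0,0,0,0.174],[-0.0164,0.0156,0,0,0,0.174],[-0.0164,0.0156,0,0,0,0.174],[-0.0164,0.0156,0,0,0,0.174],[-0.0164,0.0156,0,0,0,0.174],[-0.0164,0.0156,0,0,0,0.174]]]' && python3 -m jog '[[[-0.0164,0.0156,0,0,0,0.174],[-0.0164,0.0156,0,0,0,0.174],[-0.0164,0.0156,0,0,0,0.174],[-0.0164,0.0156,0,0,0,0.174],[-0.0164,0.0156,0,0,0,0.174],[-0.0164,0.0156,0,0,0,0.174],[-0.0164,0.0156,0,0,0,0.174],[-0.0164,0.0156,0,0,0,0.174],[0,0,0,0,0,0]]]'
python3 - <<'E'
from h import *;from plant import *
s=get_state();a=snapshot("wrist");pickle.dump((s,a),open("w1.pkl","wb"));print(s["tool_pos"],s["q"])
cv2.imwrite("pics/w1.png",a["frame"][:,:,::-1])
plan(s,s["tool_pos"],-90,1)
E
```

```text
clock: 0.9
tool_pos: [0.3002, 0.2988, 0.3008]
eef_rot: [0.175, 0.984, -0.0, 0.0]
contact_force: [1.3, 0.3, -0.7]
opening: 0.678
finger_force: 0.0
clock: 1.9
tool_pos: [0.4639, 0.2668, 0.3003]
eef_rot: [0.768, 0.641, -0.0, -0.0]
contact_force: [0.0, -0.1, -0.3]
opening: 0.68
finger_force: 0.0
clock: 3.02
tool_pos: [0.4589, 0.0991, 0.3005]
eef_rot: [1.0, 0.002, -0.001, 0.0]
contact_force: [0.4, 0.9, -0.5]
opening: 0.682
finger_force: 0.0
[0.45887038 0.09907426 0.3004738 ] [-0.7002039   0.45572459  0.59334931  1.95583923 -0.33948627  0.83026594
 -1.48810615]
n 1 row [0.0, 0.0, 0.0, 0.0005, 0.0011, 0.0042] now [0.4589 0.0991 0.3005] yaw -89.76
```

View pics/w1.png

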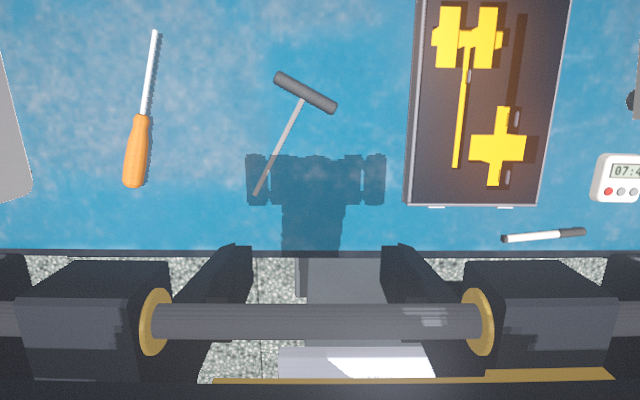

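The wrist picture shows the key bar from (280,76) to (332,108) with its tip at (256,193). The driver runs from its handle end at (132,185) to its tip at (156,32). The tray's near corners are at about (405,204) and (537,207), and the amber floors are clear.

```bash
cat > m1.py <<'E'
from h import *
s,a=pickle.load(open("w1.pkl","rb"));hsv=cv2.cvtColor(a["frame"],cv2.COLOR_RGB2HSV).astype(int);H,S,V=np.moveaxis(hsv,2,0)
def roi(m,x0,y0,x1,y1):
    r=np.zeros(m.shape,bool);r[y0:y1,x0:x1]=m[y0:y1,x0:x1];return r
def show(nm,m,z):
    for b in blobs(m): print(nm,b.min(0),b.max(0),*rect(cast(a,b,z,s)))
nb=~((H>85)&(H<118)&(S>100))
show("keybar",roi((V<90)&(S<110),265,60,345,122),.0085)
m=roi(nb,262,118,300,150);ys,xs=np.nonzero(m);print("shaft mid",cast(a,[[xs[ys==r].mean(),r] for r in (122,130,140,148)],.006,s).round(4)[:,:2])
show("orange",roi((H<16)&(S>150)&(V>80),100,90,170,210),.0132)
show("drv all",roi(nb,100,15,175,210),.0132)
am=(H>=17)&(H<32)&(S>150)&(V>100)
for b in blobs(roi(am,400,0,580,210)): print("amber",cv2.approxPolyDP(b.reshape(-1,1,2),2.5,True).reshape(-1,2).tolist())
# tray outline near corners
t=roi(nb,385,2,600,212)
b=max(blobs(t),key=len);print("tray",cv2.approxPolyDP(b.reshape(-1,1,2),3,True).reshape(-1,2).tolist())
d=pickle.load(open("d0.pkl","rb"))["top"]
g=lambda P:(R.from_euler('z',-1.0,degrees=True).apply(np.array(P)/1000.)+[.531,-.105,0])
P=[[-124,85,32],[-124,-85,32],[33+10,35,12],[112,35,12],[43,65,32],[66,72,32],[-67,-70,6],[-33,-70,6],[-33,14,32],[-101,-42.7,6]]
print("pred wrist",proj(a,g(P),s).round(1).tolist());print("key tip pred")
f=cv2.resize(a["frame"][0:215,395:600],None,fx=3.5,fy=2.75 and 3.5*.78,interpolation=cv2.INTER_CUBIC)
cv2.imwrite("pics/c.png",cv2.resize(a["frame"][0:212,395:585],None,fx=2.8,fy=2.8,interpolation=2)[:,:,::-1])
E
python3 m1.py
```

```text
shaft mid [[0.5118 0.13  ]
 [0.5019 0.1353]
 [0.4893 0.1419]
 [0.4791 0.1473]]
drv all [133 190] [140 196] [420.8 335.6] [8.2 9.4] 0.09
drv all [100  15] [174 188] [532.9 321.9] [ 97.7 213.1] 83.79
amber [[509, 106], [497, 106], [493, 135], [471, 135], [468, 159], [490, 163], [487, 185], [498, 185], [503, 160], [522, 160], [526, 136], [506, 132]]
amber [[497, 7], [481, 6], [478, 26], [461, 30], [460, 6], [441, 6], [444, 7], [440, 12], [448, 22], [448, 29], [445, 29], [450, 37], [446, 39], [450, 41], [447, 50], [455, 55], [454, 59], [449, 59], [449, 62], [452, 59], [455, 62], [448, 64], [454, 67], [456, 49], [465, 47], [452, 167], [457, 165], [470, 48], [476, 47], [474, 67], [491, 67], [492, 52], [501, 47], [503, 33], [495, 30]]
tray [[415, 2], [402, 201], [429, 208], [536, 206], [549, 136], [564, 130], [552, 129], [572, 2]]
pred wrist [[406.6, 206.5], [536.9, 209.0], [455.8, 69.8], [462.8, 6.9], [436.9, 67.2], [432.9, 45.4], [522.0, 161.7], [526.6, 135.5], [471.7, 135.3], [497.6, 186.4]]
key tip pred
```

View pics/c.png

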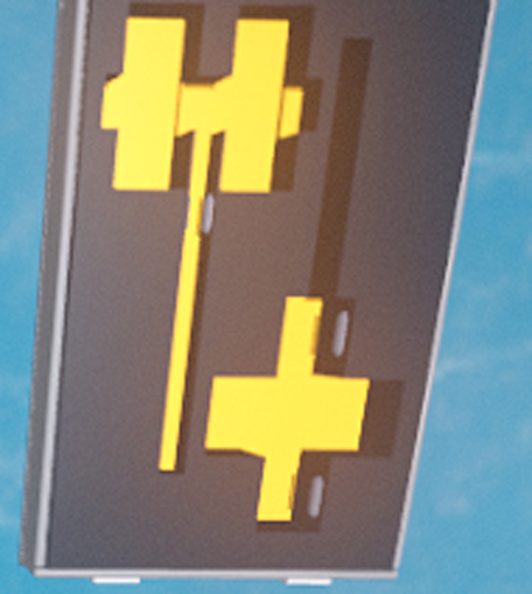

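```bash
cat > m2.py <<'E'
from h import *
from scipy.optimize import least_squares
s,a=pickle.load(open("w1.pkl","rb"));F=a["frame"].astype(int);r,g,b=np.moveaxis(F,2,0)
print("px",F[92,306],F[150,136],F[80,149],F[60,60])
def roi(m,x0,y0,x1,y1):
    q=np.zeros(m.shape,bool);q[y0:y1,x0:x1]=m[y0:y1,x0:x1];return q
def show(nm,m,z):
    for c in blobs(m): print(nm,c.min(0),c.max(0),*rect(cast(a,c,z,s)))
show("bar",roi(b-r<45,262,60,345,122),.0085)
show("bar_only",roi((b<100)&(b-r<45),262,60,345,122),.0085)
show("orange",roi(r-b>40,100,90,175,210),.0132)
m=roi(b-r<30,120,20,175,112);show("dshaft",m,.0132)
P=np.array([[112,35,12],[112,-9,12],[-67,-70,6],[-33,-70,6],[-101,-42.7,6],[-75,22.5,20],[1,-42.7,6]])/1000.
O=np.array([[461,6.4],[498.2,7.1],[522.9,160.7],[526.8,135.4],[499.3,186],[456.8,167.9],[509.6,106.4]])
O2=np.array([[408.6,204.3],[536.4,204.6]]);P2=np.array([[-124,85,32],[-124,-85,32]])/1000.
W=lambda p,P:R.from_euler('z',p[2]).apply(P)+[p[0],p[1],0]
f=lambda p:(proj(a,W(p,P),s)-O).ravel()
q=least_squares(f,[.531,-.105,-.017]);print("tray",q.x,np.degrees(q.x[2]),q.fun.round(1),(proj(a,W(q.x,P2),s)-O2).round(1))
E
python3 m2.py
```

```text
px [145 145 149] [255 189 120] [223 222 226] [112 164 189]
bar [274  71] [336 121] [533.2 118.8] [83.7 47.6] 61.85
orange [122 114] [149 187] [475.2 327.7] [28.5 98. ] 73.33
dshaft [140  29] [157 111] [571.9 300.1] [ 7.9 97.7] 74.35
tray [ 0.53151101 -0.10457398 -0.00245208] -0.14049388149767955 [ 0.   0.5  0.1  0.7 -0.3 -0.2  0.1 -1.1 -0.8 -0.4  0.1 -0.1  0.6  0.3] [[-0.9  2.8]
 [ 1.9  3.1]]
```

```bash
cat > m3.py <<'E'
from h import *
s,w=pickle.load(open("w1.pkl","rb"));t=pickle.load(open("d0.pkl","rb"))["top"]
def line(a,x0,y0,x1,y1,z,f,byrow=True,s=None):
    F=a["frame"].astype(float);pts=[]
    r,g,b=np.moveaxis(F,2,0)
    for y in range(y0,y1):
        bg=np.median((b-r)[y,x0:x1]);v=np.clip(bg-(b-r)[y,x0:x1]-25,0,None)
        if v.sum()>40: pts.append([(v*np.arange(x0,x1)).sum()/v.sum(),y])
    P=cast(a,pts,z,s)[:,:2]
    vx,vy,cx,cy=cv2.fitLine(P.astype(np.float32),cv2.DIST_HUBER,0,.01,.01).ravel()
    if vx<0:vx,vy=-vx,-vy
    rs=(P-[cx,cy])@[-vy,vx];print(f,len(P),"yaw",round(float(np.degrees(np.arctan2(vy,vx))),2),"c",[round(float(1000*k),1) for k in(cx,cy)],"sd",round(1000*rs.std(),2),"end",P[0].round(4),P[-1].round(4))
line(w,120,33,172,180,.0132,"drv wrist",s=s)
line(t,172,188,210,252,.0132,"drv top")
line(w,250,122,300,153,.006,"key wrist",s=s)
line(t,228,222,268,255,.006,"key top")
E
python3 m3.py
python3 - <<'E'
from h import *
s,w=pickle.load(open("w1.pkl","rb"))
# bar corners by thresholding vs local background
F=w["frame"].astype(int);r,g,b=np.moveaxis(F,2,0);print((b-r)[92,265:345:4].tolist(),b[92,265:345:4].tolist())
E
```

```text
drv wrist 147 yaw -16.06 c [510.0, 318.1] sd 0.42 end [0.6146 0.2881] [0.4397 0.338 ]
drv top 61 yaw -16.48 c [522.9, 312.8] sd 0.69 end [0.6126 0.2869] [0.436  0.3367]
key wrist 31 yaw -28.27 c [500.1, 136.2] sd 0.42 end [0.5118 0.13  ] [0.474  0.1501]
key top 33 yaw -27.94 c [473.6, 149.2] sd 1.19 end [0.5145 0.1273] [0.4264 0.174 ]
[102, 106, 110, 111, 109, 115, 100, 16, 9, 6, 3, 8, 9, 26, 130, 126, 120, 127, 126, 118] [205, 205, 206, 207, 206, 209, 171, 109, 139, 147, 153, 145, 129, 117, 206, 205, 204, 203, 203, 202]
```

```bash
python3 -m jog '[[[0,0.05,0.02,0,0,0],[0,0.05,0.03,0,0,0],[0,0.05,0.03,0,0,0],[0,0.05,0.02,0,0,0],[0,0,0,0,0,0],[0,0,0,0,0,0]]]'
python3 - <<'E'
from h import *;from plant import *
s=get_state();a=snapshot("wrist");pickle.dump((s,a),open("w2.pkl","wb"));print(s["tool_pos"],s["eef_rot"])
cv2.imwrite("pics/w2.png",cv2.resize(a["frame"][0:260,130:530],None,fx=2,fy=2,interpolation=2)[:,:,::-1])
E
```

```text
clock: 3.82
tool_pos: [0.4617, -0.0988, 0.2003]
eef_rot: [1.0, 0.004, 0.0, -0.001]
contact_force: [-0.6, 0.7, 1.1]
opening: 0.682
finger_force: 0.0
[ 0.46165404 -0.09875551  0.20029001] [ 9.99992181e-01  3.89724939e-03  1.66894150e-04 -6.49304796e-04]
```

View pics/w2.png

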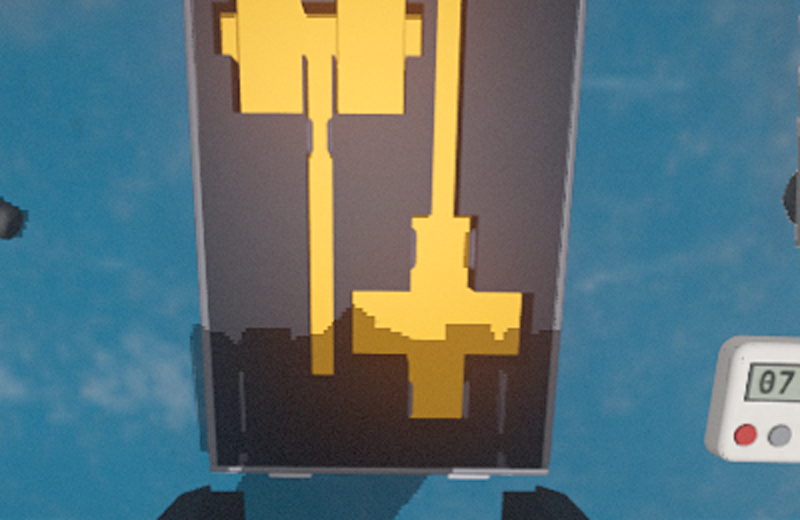

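The tray is seen close up. The driver pocket ends at (410..464,418) in the crop, its scoop spans (352..521, 291..353), the key shaft slot ends at (312..334,374), and the key scoops' near edge is at row 112.

```bash
cat > m4.py <<'E'
from h import *
from scipy.optimize import least_squares
s,a=pickle.load(open("w2.pkl","rb"));N=np.nan
D=np.array([(312,374,20,-75,33.5),(334,374,20,-75,22.5),(331,160,20,N,22.5),(310,160,20,N,33.5),(410,418,6,-101,-13.3),(464,418,6,-101,-42.7),(354,353,6,-67,14),(519,354,6,-67,-70),(521,292,6,-33,-70),(353,291,6,-33,14),(455,210,8,N,-34),(462,2,8,N,-34),(432,210,8,N,-22),(441,2,8,N,-22),(241,108,12,N,65),(238,2,12,N,65),(404,108,12,N,-9),(407,5,12,N,-9),(270,112,32,43,N),(375,113,32,43,N),(220,35,16,N,72),(422,35,16,N,-16)])
P=np.array([cast(a,[[u/2+130-.25,v/2-.25]],z/1000.,s)[0]*1000 for u,v,z in D[:,:3]])
def f(p):
    q=R.from_euler('z',-p[2]).apply(P-[p[0],p[1],0])[:,:2]-D[:,3:]
    return np.nan_to_num(q).ravel()
r=least_squares(f,[531,-105,0],loss='soft_l1',x_scale=[1,1,.01]);print(r.x[:2],np.degrees(r.x[2]));print(f(r.x).reshape(-1,2).round(1).tolist())
plan(s,[.531,.12,.12],-28,10)
E
python3 m4.py
```

```text
[ 531.66897396 -104.29761619] -0.15057049875861378
[[0.2, 0.7], [0.3, 0.8], [0.0, 1.6], [0.0, 0.2], [-0.1, -2.2], [0.2, -1.0], [0.1, -0.1], [0.4, -0.3], [-2.2, 0.8], [-2.6, 0.4], [0.0, -0.5], [0.0, -0.2], [0.0, -1.5], [0.0, -2.8], [0.0, 0.7], [0.0, 0.4], [0.0, 0.1], [0.0, -0.4], [0.5, 0.0], [0.4, 0.0], [0.0, 1.1], [0.0, -0.1]]
n 10 row [0.0172, -0.0168, 0.008, -0.0001, -0.0001, -0.1074] now [ 0.4617 -0.0988  0.2003] yaw -89.55
```

```bash
python3 - <<'E'
from h import *;from plant import *
plan(get_state(),[.5568,.1309,.08],-28.2,8)
E
```

```text
n 8 row [0.0248, -0.0209, 0.0151, -0.0001, -0.0002, -0.1337] now [ 0.4617 -0.0981  0.2005] yaw -89.49
```

```bash
python3 -m jog '[[[0.0248,-0.0209,0.0151,0,0,-0.134],[0.0248,-0.0209,0.0151,0,0,-0.134],[0.0248,-0.0209,0.0151,0,0,-0.134],[0.0248,-0.0209,0.0151,0,0,-0.134],[0.0248,-0.0209,0.0151,0,0,-0.134],[0.0248,-0.0209,0.0151,0,0,-0.134],[0.0248,-0.0209,0.0151,0,0,-0.134],[0.0248,-0.0209,0.0151,0,0,-0.134],[0,0,0,0,0,0],[0,0,0,0,0,0]]]' 0.045
python3 - <<'E'
from h import *;from plant import *
s=get_state();a=snapshot("wrist");pickle.dump((s,a),open("w3.pkl","wb"))
cv2.imwrite("pics/w3.png",a["frame"][:,:,::-1])
k=np.radians(-28.2);kx=np.array([np.cos(k),np.sin(k),0]);ky=np.array([-np.sin(k),np.cos(k),0]);c=np.array([.5464,.1115,.0085])
print("pred bar end +y",proj(a,[c+.042*ky,c+.042*ky+.0085*kx,c+.042*ky-.0085*kx,c],s).round(1).tolist())
plan(s,[.5568,.1309,.004],-28.2,3)
E
```

```text
clock: 5.12
tool_pos: [0.5565, 0.1288, 0.0803]
eef_rot: [0.858, 0.513, 0.0, 0.0]
contact_force: [0.5, 0.1, 0.5]
opening: 0.51
finger_force: 0.0
pred bar end +y [[314.3, 182.4], [327.2, 182.4], [301.3, 182.4], [314.5, 242.1]]
n 3 row [0.0007, -0.0003, 0.0254, 0.0003, -0.0001, -0.0004] now [0.5565 0.1288 0.0803] yaw -28.27
```

View pics/w3.png

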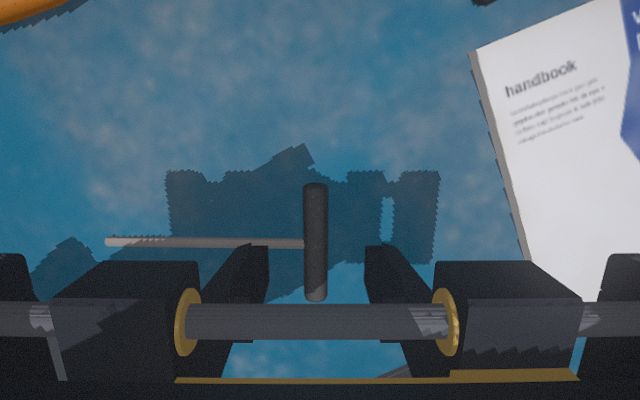

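The bar's end is at (316,184) and the shaft at row 242, within 2 px of prediction. So the wrist calibration holds at this yaw as well, and I descend and grip.

```bash
python3 -m jog '[[[0.0007,0.0002,0.0255,0,0,0],[0.0007,0.0002,0.0255,0,0,0],[0.0007,0.0002,0.026,0,0,0],[0,0,0,0,0,0]]]' && python3 -m jog '[[[0,0,0,0,0,0],[0,0,0,0,0,0],[0,0,0,0,0,0],[0,0,0,0,0,0],[0,0,0,0,0,0]]]' 0.0 50
python3 - <<'E'
from h import *;from plant import *
s=get_state();print(s["tool_pos"],s["opening"]*.0881,s["finger_force"])
c=np.array([.5466,.1112,.0085]);print("bar centre in tool",R.from_quat(s["eef_rot"]).inv().apply(c-s["tool_pos"]))
E
```

```text
clock: 5.68
tool_pos: [0.5581, 0.1284, 0.0023]
eef_rot: [0.859, 0.512, -0.0, 0.0]
contact_force: [-0.4, 0.1, 0.3]
opening: 0.51
finger_force: 0.0
clock: 6.3
tool_pos: [0.5578, 0.13, 0.0032]
eef_rot: [0.859, 0.513, 0.0, -0.0]
contact_force: [-1.2, 0.5, 6.0]
opening: 0.177
finger_force: 50.0
[0.55783023 0.1299578  0.0031985 ] 0.015615599308275316 49.99620795249939
bar centre in tool [-0.02183879 -0.000993   -0.00530659]
```

```bash
python3 -m jog '[[[0,0,-0.02,0,0,0],[0,0,-0.03,0,0,0],[0,0,-0.04,0,0,0],[0,0,0,0,0,0]]]'
python3 - <<'E'
from h import *;from plant import *
plan(get_state(),[.6076,-.0548,.09],-.15,7)
E
```

```text
clock: 6.8
tool_pos: [0.5602, 0.1302, 0.0961]
eef_rot: [0.859, 0.513, 0.003, 0.001]
contact_force: [0.5, 0.2, -1.6]
opening: 0.18
finger_force: 50.0
n 7 row [-0.0237, 0.014, 0.0009, 0.0009, -0.0004, -0.0702] now [0.5602 0.1302 0.0961] yaw -28.31
```

```bash
python3 -m jog '[[[-0.0237,0.014,0.0009,0,0,-0.0702],[-0.0237,0.014,0.0009,0,0,-0.0702],[-0.0237,0.014,0.0009,0,0,-0.0702],[-0.0237,0.014,0.0009,0,0,-0.0702],[-0.0237,0.014,0.0009,0,0,-0.0702],[-0.0237,0.014,0.0009,0,0,-0.0702],[-0.0237,0.014,0.0009,0,0,-0.0702],[0,0,0,0,0,0],[0,0,0,0,0,0]]]'
python3 - <<'E'
from h import *;from plant import *
s=get_state();a=snapshot("wrist");t=snapshot("top");pickle.dump((s,a,t),open("w4.pkl","wb"))
w=np.zeros((600,780,3),np.uint8);w[:330]=cv2.resize(t["frame"][140:250,220:480],None,fx=3,fy=3,interpolation=2);w[332:598,:426]=cv2.resize(a["frame"],(426,266))
cv2.imwrite("pics/w4.png",w[:,:,::-1])
plan(s,[.6076,-.0548,.045],-.15,3);print(s["eef_rot"])
E
```

```text
clock: 7.92
tool_pos: [0.6041, -0.0537, 0.0858]
eef_rot: [0.708, 0.706, -0.0, -0.001]
contact_force: [-0.3, 0.1, -2.7]
opening: 0.179
finger_force: 50.0
n 3 row [-0.0004, 0.0012, 0.0136, -0.0006, -0.0004, -0.0] now [ 0.6041 -0.0537  0.0858] yaw -0.15
[ 7.08038503e-01  7.06172919e-01 -1.68715087e-04 -1.12179334e-03]
```

View pics/w4.png

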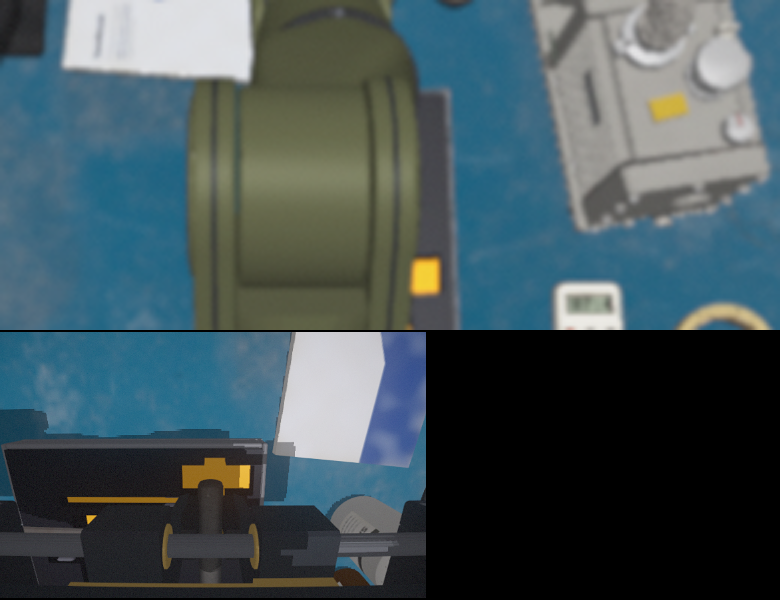

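The wrist view shows the bar held centrally, directly below the slot-end nub. I'll compare predicted and observed pixels of the slot.

```bash
cat > m5.py <<'E'
from h import *
s,a,t=pickle.load(open("w4.pkl","rb"));F=a["frame"].astype(int);r,g,b=np.moveaxis(F,2,0)
m=(r-b>50)&(r>90);m[:150]=0;m[240:]=0;m[:,:250]=0;m[:,400:]=0
for row in range(184,222,4):
    c=np.nonzero(m[row])[0]; print(row,c.min() if len(c) else None,c.max() if len(c) else None, end="; ")
print("top rows",[(c,int(np.nonzero(m[:,c])[0].min())) for c in (285,300,312,325,335,350,365) if m[:,c].any()])
W=lambda P:R.from_euler('z',-.15,degrees=True).apply(np.array(P)/1000.)+[.5315,-.1044,0]
print(proj(a,W([[66,72,16],[86,72,16],[43,65,12],[112,65,12],[66,65,16],[86,65,16]]),s).round(1).tolist())
print("bar pred",proj(a,s["tool_pos"]+R.from_quat(s["eef_rot"]).apply([[.0202,-.0085,-.0053],[.0202,.0085,-.0053]]),s).round(1).tolist())
print("bar V",F[250,280:345:3].sum(1).tolist())
E
python3 m5.py
```

```text
184 None None; 188 None None; 192 307 337; 196 307 338; 200 274 375; 204 273 376; 208 273 375; 212 274 375; 216 274 375; 220 274 375; top rows [(285, 200), (300, 200), (312, 189), (325, 189), (335, 189), (350, 200), (365, 200)]
[[306.7, 184.4], [337.4, 184.4], [272.5, 193.4], [375.8, 193.3], [306.8, 194.8], [337.3, 194.8]]
bar pred [[297.5, 223.4], [336.2, 223.3]]
bar V [116, 79, 94, 104, 99, 89, 126, 109, 154, 154, 156, 170, 173, 162, 153, 171, 151, 141, 107, 131, 113, 106]
```

```bash
python3 -m jog '[[[-0.0004,0.0012,0.0136,0,0,0],[-0.0004,0.0012,0.0136,0,0,0],[-0.0004,0.0012,0.0136,0,0,0],[0,0,0,0,0,0],[0,0,0,0,0,0]]]'
python3 - <<'E'
from h import *;from plant import *
plan(get_state(),[.6076,-.0548,.034],-.15,2)
E
```

```text
clock: 8.65
tool_pos: [0.6088, -0.0562, 0.0455]
eef_rot: [0.708, 0.706, 0.0, 0.0]
contact_force: [0.3, 0.4, -1.2]
opening: 0.173
finger_force: 50.0
n 2 row [0.0007, -0.0006, 0.0058, 0.0, -0.0, -0.0] now [ 0.6088 -0.0562  0.0455] yaw -0.15
```

```bash
python3 -m jog '[[[0.0007,-0.0006,0.0058,0,0,0],[0.0007,-0.0006,0.0058,0,0,0],[0,0,0,0,0,0]]]'; python3 -m jog '[[[0,0,0.003,0,0,0],[0,0,0.003,0,0,0],[0,0,0.002,0,0,0]]]'; python3 -m jog '[[[0,0,0,0,0,0]]]'
```

```text
clock: 9.02
tool_pos: [0.607, -0.0546, 0.0335]
eef_rot: [0.708, 0.706, -0.0, -0.0]
contact_force: [-0.3, 0.6, -1.0]
opening: 0.178
finger_force: 50.0
clock: 9.4
tool_pos: [0.6076, -0.0544, 0.026]
eef_rot: [0.708, 0.706, 0.0, -0.0]
contact_force: [-0.6, 1.3, 0.4]
opening: 0.178
finger_force: 50.0
clock: 9.52
tool_pos: [0.6076, -0.0542, 0.0259]
eef_rot: [0.708, 0.706, 0.0, -0.0]
contact_force: [-0.3, 2.1, -1.1]
opening: 0.18
finger_force: 50.0
```

```bash
python3 -m jog '[[[0,0,0.002,0,0,0],[0,0,0.002,0,0,0],[0,0,0,0,0,0]]]'; python3 -m jog '[[[0,0,0.002,0,0,0],[0,0,0.002,0,0,0],[0,0,0,0,0,0]]]'
```

```text
clock: 9.9
tool_pos: [0.6078, -0.0544, 0.0219]
eef_rot: [0.708, 0.706, 0.0, 0.0]
contact_force: [0.1, 2.6, 0.4]
opening: 0.176
finger_force: 50.0
clock: 10.28
tool_pos: [0.6079, -0.0543, 0.0191]
eef_rot: [0.708, 0.706, 0.0, 0.0]
contact_force: [-1.0, 2.7, 10.7]
opening: 0.181
finger_force: 50.0
```

```bash
python3 -m jog '[[[0,0,0.0015,0,0,0],[0,0,0.0015,0,0,0],[0,0,0,0,0,0]]]'
python3 - <<'E'
from h import *;from plant import *
s=get_state();a=snapshot("wrist");pickle.dump((s,a),open("w5.pkl","wb"));print(s["moment"])
cv2.imwrite("pics/w5.png",a["frame"][120:,:][:,:,::-1])
E
```

```text
clock: 10.65
tool_pos: [0.6079, -0.0543, 0.0187]
eef_rot: [0.708, 0.706, 0.001, 0.0]
contact_force: [-6.5, 3.9, 32.2]
opening: 0.175
finger_force: 50.0
[ 0.73599882  1.76072075 -0.07104712]
```

View pics/w5.png

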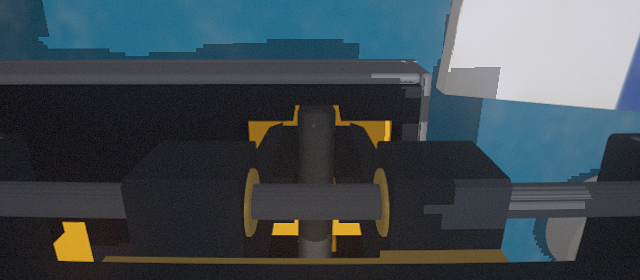

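```bash
python3 -m jog '[[[0,0,-0.0025,0,0,0],[0,0,0,0,0,0],[0,0,0,0,0,0],[0,0,0,0,0,0]]]' 0.028 && python3 -m jog '[[[0,0,-0.02,0,0,0],[0,0,-0.03,0,0,0],[0,0,-0.04,0,0,0],[0,0,-0.04,0,0,0],[0,0,0,0,0,0]]]'
python3 - <<'E'
from h import *;from plant import *
plan(get_state(),[.475,-.09,.2],-89.5,9)
E
```

```text
clock: 11.2
tool_pos: [0.6071, -0.0551, 0.0169]
eef_rot: [0.708, 0.706, -0.0, -0.0]
contact_force: [-0.1, -1.0, -0.0]
opening: 0.322
finger_force: 0.0
clock: 11.82
tool_pos: [0.6101, -0.055, 0.152]
eef_rot: [0.708, 0.706, 0.003, 0.003]
contact_force: [-0.5, 0.7, -0.6]
opening: 0.318
finger_force: 0.0
n 9 row [-0.0139, -0.01, -0.0054, 0.0007, -0.0007, 0.1732] now [ 0.6101 -0.055   0.152 ] yaw -0.17
```

```bash
python3 -m jog '[[[-0.0139,-0.010,-0.0054,0,0,0.1732],[-0.0139,-0.010,-0.0054,0,0,0.1732],[-0.0139,-0.010,-0.0054,0,0,0.1732],[-0.0139,-0.010,-0.0054,0,0,0.1732],[-0.0139,-0.010,-0.0054,0,0,0.1732],[-0.0139,-0.010,-0.0054,0,0,0.1732],[-0.0139,-0.010,-0.0054,0,0,0.1732],[-0.0139,-0.010,-0.0054,0,0,0.1732],[-0.0139,-0.010,-0.0054,0,0,0.1732],[0,0,0,0,0,0],[0,0,0,0,0,0]]]' 0.06
python3 - <<'E'
from h import *;from plant import *
s=get_state();a=snapshot("wrist");t=snapshot("scene");pickle.dump((s,a,t),open("w6.pkl","wb"))
w=np.zeros((600,800,3),np.uint8);w[:390,:600]=cv2.resize(a["frame"][0:260,130:530],None,fx=1.5,fy=1.5,interpolation=2);q=cv2.resize(t["frame"][170:260,260:380],None,fx=2.3,fy=2.3,interpolation=2);w[392:392+q.shape[0],:q.shape[1]]=q
cv2.imwrite("pics/w6.png",w[:,:,::-1])
W=lambda P:R.from_euler('z',-.15,degrees=True).apply(np.array(P)/1000.)+[.5315,-.1044,0]
# tip at x=-72 home vs raised 16 mm
print(((proj(a,W([[-72,28,24],[-72,28,40],[76,70,24.5],[76,-14,24.5],[76,70,29.5]]),s)-[130,0])*1.5).round(1).tolist())
plan(s,s["tool_pos"],-106,1)
E
```

```text
clock: 13.2
tool_pos: [0.4734, -0.0895, 0.196]
eef_rot: [1.0, 0.006, 0.0, 0.0]
contact_force: [-0.5, -0.0, 0.1]
opening: 0.682
finger_force: 0.0
[[256.3, 296.9], [255.2, 303.5], [183.3, 45.4], [330.4, 47.4], [181.7, 43.4]]
n 1 row [0.0, 0.0, 0.0, 0.0001, -0.0007, 0.2919] now [ 0.4734 -0.0895  0.196 ] yaw -89.28
```

View pics/w6.png

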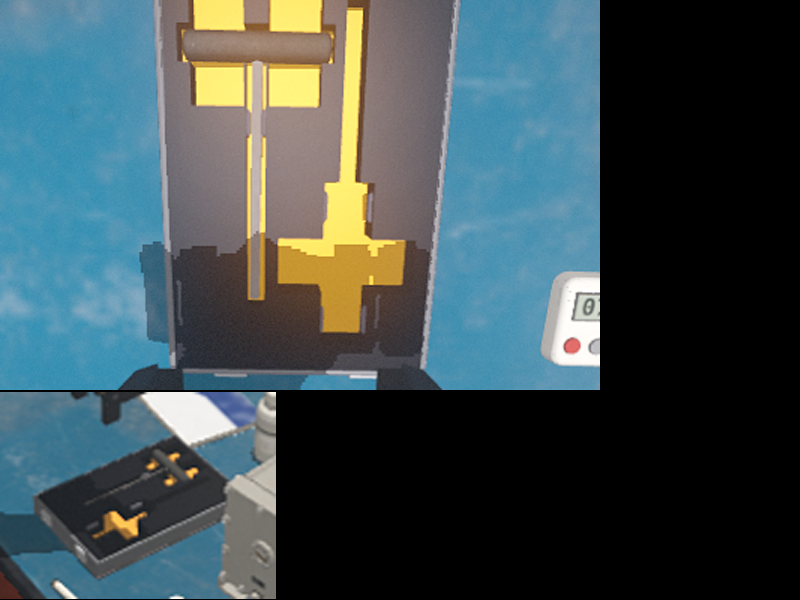

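The bar's ends at (183,45) and (331,47) match the home prediction. The tip row, about 298, lies between home (297) and raised (303), so I'll measure the tip numerically and check it in the scene view.

```bash
python3 - <<'E'
from h import *
s,a,t=pickle.load(open("w6.pkl","rb"));F=a["frame"].astype(int)
W=lambda P:R.from_euler('z',-.15,degrees=True).apply(np.array(P)/1000.)+[.5315,-.1044,0]
c=int(round(256.5/1.5+130));print("col",c)
for r in range(190,206):print(r,F[r,c-1:c+2].mean(0).round().tolist(),F[r,c-5:c-3].mean(0).round().tolist())
print("wrist tip home/raised/slot end/rimtop", proj(a,W([[-72,28,24],[-72,28,40],[-75,28,20],[-75,28,32]]),s).round(1).tolist())
for n,q in(("home",[[60,28,24],[0,28,24],[-72,28,24]]),("raised",[[60,28,26],[0,28,32.5],[-72,28,40]])):print(n,proj(t,W(q)).round(1).tolist())
G=t["frame"].astype(int)
for u in (298,304,310,316,322):
    col=G[195:235,u].sum(1);print(u,[int(x) for x in col])
E
```

```text
col 301
190 [140.0, 125.0, 119.0] [158.0, 132.0, 108.0]
191 [140.0, 126.0, 119.0] [158.0, 135.0, 108.0]
192 [138.0, 124.0, 118.0] [156.0, 132.0, 108.0]
193 [137.0, 124.0, 115.0] [157.0, 132.0, 105.0]
194 [137.0, 123.0, 116.0] [156.0, 132.0, 106.0]
195 [138.0, 124.0, 117.0] [154.0, 128.0, 102.0]
196 [136.0, 120.0, 114.0] [156.0, 131.0, 104.0]
197 [135.0, 120.0, 115.0] [156.0, 130.0, 104.0]
198 [149.0, 128.0, 112.0] [164.0, 136.0, 104.0]
199 [177.0, 138.0, 69.0] [188.0, 142.0, 57.0]
200 [88.0, 65.0, 40.0] [59.0, 47.0, 45.0]
201 [62.0, 48.0, 42.0] [62.0, 45.0, 42.0]
202 [66.0, 49.0, 45.0] [66.0, 50.0, 46.0]
203 [66.0, 49.0, 45.0] [67.0, 54.0, 49.0]
204 [65.0, 51.0, 44.0] [65.0, 54.0, 48.0]
205 [68.0, 53.0, 49.0] [65.0, 53.0, 46.0]
wrist tip home/raised/slot end/rimtop [[300.8, 197.9], [300.1, 202.3], [301.0, 199.8], [300.5, 203.1]]
home [[331.2, 204.4], [316.2, 211.0], [297.5, 219.3]]
raised [[331.2, 203.9], [316.2, 209.0], [297.3, 215.5]]
298 [306, 306, 311, 311, 313, 316, 317, 320, 321, 339, 196, 119, 115, 114, 115, 111, 119, 112, 108, 114, 110, 104, 173, 179, 127, 108, 110, 111, 112,
[... 175 characters left out ...]
 113, 115, 116, 112, 108, 120, 145, 123, 117, 121, 117, 112, 196, 296, 166, 108, 110]
310 [318, 319, 313, 319, 274, 173, 141, 147, 143, 151, 147, 148, 143, 150, 147, 128, 100, 266, 179, 145, 143, 123, 111, 112, 114, 109, 118, 462, 538, 538, 537, 541, 456, 340, 248, 142, 106, 112, 113, 111]
316 [328, 272, 170, 145, 148, 145, 151, 147, 155, 153, 142, 151, 145, 115, 184, 269, 184, 147, 149, 144, 152, 146, 146, 140, 163, 168, 125, 112, 117, 104, 400, 527, 531, 533, 540, 457, 336, 329, 225, 123]
322 [167, 144, 147, 124, 121, 131, 140, 144, 147, 139, 237, 295, 267, 169, 145, 148, 149, 149, 152, 152, 151, 134, 119, 112, 111, 117, 108, 301, 351, 208, 139, 148, 142, 123, 116, 116, 116, 111, 120, 334]
```

The tip measures at row 198, with amber visible beyond it, which matches home (197.9, raised would be 202). The scene-view slope is also level, and the z travel was 15.5 mm for a 16 mm floor. The key is home, so next is the screwdriver.

```bash
python3 - <<'E'
from h import *;from plant import *
s=get_state();plan(s,[.45,.2,.2],-7,9)
s["tool_pos"]=np.array([.45,.2,.2]);s["eef_rot"]=(R.from_matrix(np.c_[[0,1,0],[1,0,0],[0,0,-1.]])*R.from_rotvec([0,0,np.radians(7)])).as_quat();plan(s,[.475,.3278,.11],73.9,9)
E
```

```text
n 9 row [0.019, -0.0297, -0.0004, 0.0, -0.0, -0.1597] now [ 0.4734 -0.0897  0.1959] yaw -89.36
n 9 row [0.012, 0.0101, 0.01, 0.0, 0.0, -0.1569] now [0.45 0.2  0.2 ] yaw -7.0
```

```bash
python3 -m jog '[[[0.019,-0.0297,-0.0004,0,0,-0.16],[0.019,-0.0297,-0.0004,0,0,-0.16],[0.019,-0.0297,-0.0004,0,0,-0.16],[0.019,-0.0297,-0.0004,0,0,-0.16],[0.019,-0.0297,-0.0004,0,0,-0.16],[0.019,-0.0297,-0.0004,0,0,-0.16],[0.019,-0.0297,-0.0004,0,0,-0.16],[0.019,-0.0297,-0.0004,0,0,-0.16],[0.019,-0.0297,-0.0004,0,0,-0.16]]]' 0.052 && python3 -m jog '[[[0.012,0.0101,0.01,0,0,-0.157],[0.012,0.0101,0.01,0,0,-0.157],[0.012,0.0101,0.01,0,0,-0.157],[0.012,0.0101,0.01,0,0,-0.157],[0.012,0.0101,0.01,0,0,-0.157],[0.012,0.0101,0.01,0,0,-0.157],[0.012,0.0101,0.01,0,0,-0.157],[0.012,0.0101,0.01,0,0,-0.157],[0.012,0.0101,0.01,0,0,-0.157],[0,0,0,0,0,0],[0,0,0,0,0,0]]]'
python3 - <<'E'
from h import *;from plant import *
s=get_state();a=snapshot("wrist");pickle.dump((s,a),open("w7.pkl","wb"))
cv2.imwrite("pics/w7.png",a["frame"][:,:,::-1])
k=np.radians(-16.1);x=-np.array([np.cos(k),np.sin(k),0]);n=np.array([-x[1],x[0],0]);c=np.array([.475,.3278,.0132])
print("mid, butt, butt edges",proj(a,[c,c+.048*x,c+.048*x+.013*n,c+.048*x-.013*n],s).round(1).tolist(),"q",s["q"].round(2))
plan(s,[.475,.3278,.005],73.9,4)
E
```

```text
clock: 14.42
tool_pos: [0.4497, 0.2018, 0.1996]
eef_rot: [0.747, 0.665, 0.001, 0.0]
contact_force: [-0.3, 1.2, 0.1]
opening: 0.587
finger_force: 0.0
clock: 15.8
tool_pos: [0.4751, 0.3271, 0.1098]
eef_rot: [0.141, 0.99, -0.0, 0.0]
contact_force: [-0.1, 0.5, -0.2]
opening: 0.587
finger_force: 0.0
mid, butt, butt edges [[318.9, 205.1], [318.9, 139.7], [300.5, 139.8], [337.3, 139.7]] q [-0.51  0.82 -0.3   1.82  0.41  0.57  0.22]
n 4 row [0.0001, 0.0002, 0.0262, -0.0001, 0.0001, -0.0004] now [0.4751 0.3271 0.1098] yaw 73.81
```

View pics/w7.png

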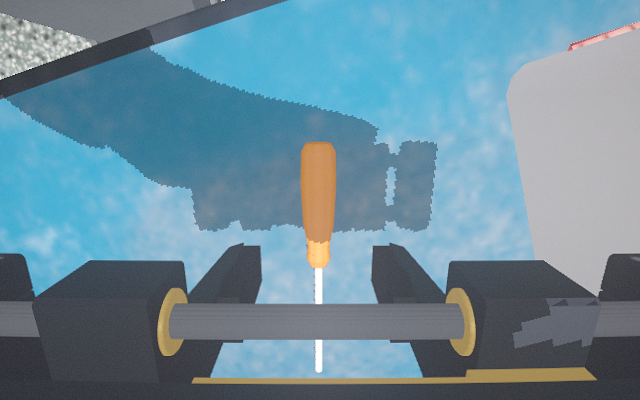

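The butt is at (318,142), against a predicted row 139.7, so about 1.5 mm off along the axis. Columns and yaw match, so I descend and grip.

```bash
python3 -m jog '[[[-0.0002,0.0002,0.0262,0,0,0],[-0.0002,0.0002,0.0262,0,0,0],[-0.0002,0.0002,0.0262,0,0,0],[-0.0002,0,0.0262,0,0,0],[0,0,0,0,0,0]]]' && python3 -m jog '[[[0,0,0,0,0,0],[0,0,0,0,0,0],[0,0,0,0,0,0],[0,0,0,0,0,0],[0,0,0,0,0,0]]]' 0.0 45 && python3 -m jog '[[[0,0,-0.02,0,0,0],[0,0,-0.03,0,0,0],[0,0,-0.04,0,0,0],[0,0,0,0,0,0]]]'
python3 - <<'E'
from h import *;from plant import *
s=get_state();a=snapshot("wrist");F=a["frame"].astype(int);m=(F[:,:,0]-F[:,:,2]>60);m[:,:290]=0;m[:,350:]=0;m[230:]=0
for b in blobs(m):print(b.min(0),b.max(0))
t=R.from_euler('z',-.15,degrees=True).apply([-.050,-.028,0])+[.5315,-.1044,0];print("seat",t)
plan(s,[t[0],t[1],.095],89.85,11)
E
```

```text
clock: 16.48
tool_pos: [0.4749, 0.3268, 0.0038]
eef_rot: [0.14, 0.99, -0.001, -0.001]
contact_force: [0.5, 0.2, 0.5]
opening: 0.593
finger_force: 0.0
clock: 17.1
tool_pos: [0.4758, 0.3287, 0.0059]
eef_rot: [0.139, 0.99, 0.001, 0.001]
contact_force: [-0.1, -0.7, 5.1]
opening: 0.291
finger_force: 45.0
clock: 17.6
tool_pos: [0.4769, 0.3298, 0.0986]
eef_rot: [0.139, 0.99, 0.003, 0.002]
contact_force: [-0.2, 0.2, -1.6]
opening: 0.286
finger_force: 45.0
[290 164] [345 229]
seat [ 0.48142687 -0.132269    0.        ]
n 11 row [-0.0069, -0.0416, 0.0002, 0.0005, 0.0004, -0.0252] now [0.4769 0.3298 0.0986] yaw 73.99
```

```bash
python3 -m jog '[[[-0.0069,-0.0416,0,0,0,-0.0252],[-0.0069,-0.0416,0,0,0,-0.0252],[-0.0069,-0.0416,0,0,0,-0.0252],[-0.0069,-0.0416,0,0,0,-0.0252],[-0.0069,-0.0416,0,0,0,-0.0252],[-0.0069,-0.0416,0,0,0,-0.0252],[-0.0069,-0.0416,0,0,0,-0.0252],[-0.0069,-0.0416,0,0,0,-0.0252],[-0.0069,-0.0416,0,0,0,-0.0252],[-0.0069,-0.0416,0,0,0,-0.0252],[-0.0069,-0.0416,0,0,0,-0.0252],[0,0,0,0,0,0]]]' && python3 -m jog '[[[0,0,0,0,0,0]]]'
python3 - <<'E'
from h import *;from plant import *
s=get_state();a=snapshot("wrist");pickle.dump((s,a),open("w8.pkl","wb"))
cv2.imwrite("pics/w8.png",a["frame"][:,:,::-1])
W=lambda P:R.from_euler('z',-.15,degrees=True).apply(np.array(P)/1000.)+[.5315,-.1044,0]
print(proj(a,W([[-101,-13.3,6],[-101,-42.7,6],[-101,-13.3,32],[-101,-42.7,32],[-124,-28,32],[-75,22.5,20],[-75,33.5,20],[-67,14,6],[-67,-70,6]]),s).round(1).tolist())
plan(s,[.4814,-.1323,.04],89.85,4)
E
```

```text
clock: 19.15
tool_pos: [0.4791, -0.1386, 0.0938]
eef_rot: [0.005, 1.0, -0.001, -0.001]
contact_force: [-0.4, 0.7, -0.6]
opening: 0.286
finger_force: 45.0
clock: 19.27
tool_pos: [0.4798, -0.1332, 0.0944]
eef_rot: [0.001, 1.0, 0.001, -0.001]
contact_force: [0.5, -0.1, -0.8]
opening: 0.29
finger_force: 45.0
[[340.8, 140.0], [297.7, 140.0], [343.8, 143.9], [295.5, 143.9], [319.7, 104.7], [395.4, 181.6], [411.9, 181.6], [378.3, 188.5], [259.9, 188.6]]
n 4 row [-0.0004, 0.0002, 0.0136, 0.0003, -0.0003, 0.0002] now [ 0.4798 -0.1332  0.0944] yaw 89.9
```

View pics/w8.png

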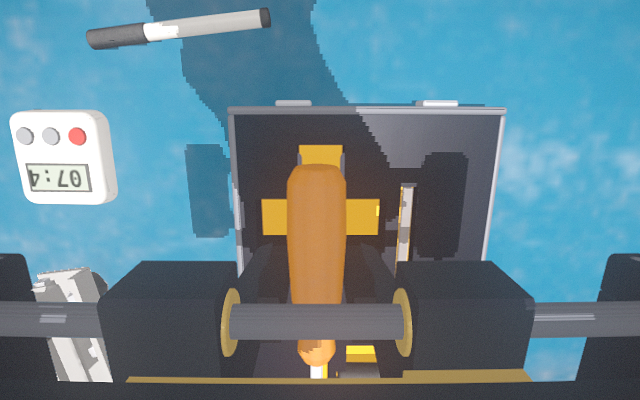

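The view shows the handle over the pocket, with the pocket end at columns 299..342 and the scoop at 262..379. That is about 1 px right of prediction, so I shift +0.5 mm in y and descend.

```bash
python3 -m jog '[[[-0.0004,0.0004,0.0136,0,0,0],[-0.0004,0.0004,0.0136,0,0,0],[-0.0004,0.0004,0.0136,0,0,0],[-0.0004,0.0003,0.0136,0,0,0],[0,0,0,0,0,0],[0,0,0,0,0,0]]]'; python3 -m jog '[[[0,0,0.004,0,0,0],[0,0,0.004,0,0,0],[0,0,0.004,0,0,0],[0,0,0,0,0,0]]]'
```

```text
clock: 20.08
tool_pos: [0.4821, -0.1325, 0.0405]
eef_rot: [0.001, 1.0, 0.0, 0.0]
contact_force: [-0.4, 0.1, -0.2]
opening: 0.287
finger_force: 45.0
clock: 20.58
tool_pos: [0.4819, -0.1324, 0.0282]
eef_rot: [0.001, 1.0, 0.0, -0.0]
contact_force: [-0.6, 0.8, -1.4]
opening: 0.286
finger_force: 45.0
```

```bash
python3 -m jog '[[[0,0.0002,0.003,0,0,0],[0,0.0002,0.003,0,0,0],[0,0,0,0,0,0]]]'; python3 -m jog '[[[0,0,0.002,0,0,0],[0,0,0.002,0,0,0],[0,0,0,0,0,0]]]'
```

```text
clock: 20.95
tool_pos: [0.4825, -0.1308, 0.0225]
eef_rot: [0.0, 1.0, 0.001, 0.001]
contact_force: [-0.1, 4.5, 0.9]
opening: 0.287
finger_force: 45.0
clock: 21.32
tool_pos: [0.4826, -0.1315, 0.0185]
eef_rot: [0.001, 1.0, 0.0, 0.001]
contact_force: [0.4, 4.1, 1.9]
opening: 0.29
finger_force: 45.0
```

```bash
python3 -m jog '[[[0,0.0004,0.002,0,0,0],[0,0.0003,0.002,0,0,0],[0,0,0,0,0,0]]]'; python3 -m jog '[[[0,0,0.0015,0,0,0],[0,0,0.0015,0,0,0],[0,0,0,0,0,0]]]'
```

```text
clock: 21.7
tool_pos: [0.4822, -0.1311, 0.0141]
eef_rot: [0.001, 1.0, 0.0, 0.0]
contact_force: [1.5, 3.6, -1.8]
opening: 0.286
finger_force: 45.0
clock: 22.08
tool_pos: [0.4819, -0.131, 0.0118]
eef_rot: [0.001, 1.0, 0.0, 0.0]
contact_force: [0.2, 5.4, 6.7]
opening: 0.285
finger_force: 45.0
```

```bash
python3 -m jog '[[[0,0,0.0015,0,0,0],[0,0,0.0015,0,0,0],[0,0,0,0,0,0]]]'
```

```text
clock: 22.45
tool_pos: [0.4819, -0.131, 0.0116]
eef_rot: [0.001, 1.0, -0.001, 0.001]
contact_force: [-5.5, 6.6, 37.1]
opening: 0.284
finger_force: 45.0
```

Bottomed out: z travel is 6 mm, matching the pocket floor. I release, lift and check numerically.

```bash
python3 -m jog '[[[0,0,-0.003,0,0,0],[0,0,0,0,0,0],[0,0,0,0,0,0],[0,0,0,0,0,0],[0,0,0,0,0,0]]]' 0.042 && python3 -m jog '[[[0,0,-0.02,0,0,0],[0,0,-0.03,0,0,0],[0,0,-0.04,0,0,0],[0,0,-0.04,0,0,0],[0.03,0,-0.02,0,0,0],[0.04,0,0,0,0,0],[0,0,0,0,0,0],[0,0,0,0,0,0]]]'
cat > m9.py <<'E'
from h import *;from plant import *
s=get_state();a=snapshot("wrist");t=snapshot("top");c=snapshot("scene");pickle.dump((s,a,t,c),open("w9.pkl","wb"));print(s["tool_pos"],s["contact_force"])
W=lambda P:R.from_euler('z',-.15,degrees=True).apply(np.array(P)/1000.)+[.5315,-.1044,0]
for n,im in(("wrist",a),("scene",c),("top",t)):
    F=im["frame"].astype(int);H,S,V=np.moveaxis(cv2.cvtColor(im["frame"],cv2.COLOR_RGB2HSV).astype(int),2,0)
    p=lambda P:proj(im,W(P),s).round(1).tolist()
    print(n,"butt home/+12",p([[-98,-28,19.2],[-98,-28,31.2]]),"neck home/+12",p([[-2,-28,19.2],[-2,-28,31.2]]),"mid",p([[-50,-28,19.2],[-50,-28,31.2]]))
    m=(H<16)&(S>110)&(V>90);q=np.array(p([[-50,-28,19.2]])[0]).astype(int);k=np.zeros_like(m);k[max(q[1]-130,0):q[1]+130,max(q[0]-80,0):q[0]+80]=1
    for b in blobs(m&k,8):print("  orange",b.min(0),b.max(0),b.mean(0).round(1))
E
python3 m9.py
```

```text
clock: 23.08
tool_pos: [0.4818, -0.1316, 0.0112]
eef_rot: [0.001, 1.0, -0.0, -0.0]
contact_force: [-0.4, -0.5, 0.2]
opening: 0.477
finger_force: 0.0
clock: 24.08
tool_pos: [0.4128, -0.1313, 0.1616]
eef_rot: [0.001, 1.0, 0.0, 0.001]
contact_force: [0.4, 0.2, 0.4]
opening: 0.473
finger_force: 0.0
[ 0.41282107 -0.13132309  0.1615672 ] [0.42563314 0.24310666 0.41323296]
wrist butt home/+12 [[316.9, 213.7], [316.9, 218.0]] neck home/+12 [[316.9, 308.0], [316.9, 315.3]] mid [[316.9, 263.0], [316.9, 268.8]]
  orange [274 275] [301 287] [287.  280.6]
  orange [333 249] [374 293] [360.5 273.1]
  orange [304 216] [327 231] [311.9 220.4]
scene butt home/+12 [[300.1, 233.2], [300.0, 230.4]] neck home/+12 [[325.4, 221.6], [325.4, 218.8]] mid [[312.9, 227.4], [312.8, 224.5]]
  orange [299 220] [324 234] [312. 227.]
top butt home/+12 [[351.5, 249.2], [351.8, 248.7]] neck home/+12 [[350.4, 214.4], [350.8, 213.6]] mid [[350.9, 231.6], [351.3, 231.1]]
  orange [348 215] [352 222] [350.1 218.7]
```

```bash
python3 - <<'E'
from h import *
s,a,t,c=pickle.load(open("w9.pkl","rb"));c0=pickle.load(open("w6.pkl","rb"))[2]
W=lambda P:R.from_euler('z',-.15,degrees=True).apply(np.array(P)/1000.)+[.5315,-.1044,0]
H,S,V=np.moveaxis(cv2.cvtColor(c["frame"],cv2.COLOR_RGB2HSV).astype(int),2,0);m=(H<16)&(S>110)&(V>60)
for u in range(299,326,3):
    r=np.nonzero(m[215:240,u])[0]+215;hm=[float(np.interp(u,[300.1,325.4],k)) for k in([233.2,221.6],[230.4,218.8])]
    print(u,r.min() if len(r) else None,r.max() if len(r) else None,"axis home/up",np.round(hm,1))
# silhouettes: upper/lower edges of handle at home
print("edges home butt",proj(c,W([[-96,-28,32.2],[-96,-41,19.2],[-2,-28,32.2]])).round(1).tolist())
print("key shaft then/now",[(u,int(np.argmax(c0["frame"][200:222,u].sum(1))+200) if u<330 else 0,int(np.argmax(c["frame"][200:222,u].sum(1))+200)) for u in(298,304,310,316)])
u=[proj(c,W([[x,-28,19.2]])).ravel() for x in(20,50,85)]
for k in u:
    q=c["frame"][int(k[1])-6:int(k[1])+7,int(round(k[0]))].sum(1);print("shaft home",k.round(1),"rows from",int(k[1])-6,q.tolist())
E
```

```text
299 229 231 axis home/up [233.2 230.4]
302 228 232 axis home/up [232.3 229.5]
305 226 231 axis home/up [231.  228.2]
308 225 230 axis home/up [229.6 226.8]
311 224 230 axis home/up [228.2 225.4]
314 223 233 axis home/up [226.8 224. ]
317 222 233 axis home/up [225.5 222.7]
320 221 224 axis home/up [224.1 221.3]
323 220 223 axis home/up [222.7 219.9]
edges home butt [[300.5, 229.9], [302.9, 235.3], [325.4, 218.6]]
key shaft then/now [(298, 204, 218), (304, 201, 201), (310, 212, 212), (316, 210, 210)]
shaft home [331.1 219.1] rows from 213 [155, 142, 128, 122, 140, 152, 155, 155, 154, 154, 152, 157, 153]
shaft home [338.7 215.6] rows from 209 [167, 153, 134, 130, 139, 158, 164, 162, 156, 160, 159, 156, 159]
shaft home [347.4 211.6] rows from 205 [162, 159, 141, 137, 137, 160, 163, 160, 162, 163, 162, 162, 164]
```

The scene view fits the driver lying level on its pocket floor: the handle's upper edge is within about 1 px of home, and the shaft is out of sight down in its slot. The key's shaft is where it was at the two columns with a clear reading, so I hand in.

```bash
python3 -c "
from plant import *
print(finish_job())"
```

```text
the job is handed in; nothing more can be done
None
```

I pressed the key, then the screwdriver, home into their cutouts, let go and handed the job in at about 24 s; forces and camera checks say both are level and seated, but the judge returned no verdict, and I viewed 12 pictures against the limit of 10.

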